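Restock the praline display from the stock crate

ROBOT

A 6-joint arm with a two-finger parallel gripper is mounted at the origin on the work surface. World frame = base frame: x ahead of the robot, y to its left, z up, the work surface at z = 0. Lengths are in m, angles in degrees, forces in N, time in s.
With the tool pointing down it reaches from about 0.325 to 0.85 m from the base axis. Payload 15.5 kg.
Tool frame: the origin (TCP) lies midway between the tips of the shut fingers; the grasp point (between the pads) lies hold_point_z behind it (hold_point_z is the distance from the TCP to the grasp point, in m); z points along the fingers, y is the line along which they close (so a half turn about z gives the same grasp; the last joint's range is limited). The gripper opens to 91 mm and grips with 3 to 60 N. Pads are 32 mm wide; open, the fingers measure 118 mm over their backs; the gripper's body (76 mm by 178 mm) begins 60 mm behind the grasp point.
Start: joints at [58.298, 28.281, 77.091, -0, 74.628, -5.472], TCP at [0.276, 0.561, 0.214] pointing down, gripper open.
Joint ranges: [-166.48, 166.48], [-47.26, 123.95], [12.59, 153.08], [-70.14, 250.14], [6.76, 159.57], [-176.63, 176.63]. Speed limits (degrees/s): [108.29, 108.29, 147.25, 172.46, 172.46, 172.46].

INTERFACE

Orientations are given as [roll, pitch, yaw] about the fixed x, y, z axes, in that order (R = Rz(yaw) Ry(pitch) Rx(roll)).
In Python, from rig import * gives the robot as it stands.
- The arm moves only by the tool drive_tool, never from a script. Its argument "targets" is one flat list of numbers, 5 for each row, row after row: the gripper command: -1 is fully open, 1 is shut, values between are in proportion, then the shift along the world's x, y, z in units of 50 mm (1.0 is 50 mm), then the turn about the world's z in units of 6 degrees (1.0 is 6 degrees). A call has exactly 10 rows; each row shifts and turns the commanded pose from where the row before left it; what a row does not reach is not made up. A row lasts 1/10 s, in which the tool goes at most 50 mm and 8.59 degrees, less where a joint would pass 70% of its speed; a pose out of reach is approached as far as the arm can. A call is refused whole if a number of a shift passes 1 or a number of a turn 1, either way. A call with a gripper value outside its range is refused whole. The fingers move at their own pace and stop on an object; "force" is the grip in N (left out, the last holds). Time passes only in rows, so rows that do not move let the fingers close, or fill a call up. It gives the time, the measured TCP pose, the force, the opening and the grip force at its end, in the units of the state.
- observe(): the state, without advancing time (a new reading comes with each control period).
- camera(name): name is "scene" or "top" or "wrist"; returns the picture (400x640x3 uint8, red, green, blue); there is no depth.
- camera_model(name): a dict with "fx", "fy", "cx", "cy" (pixels), "pose" (4x4, takes a point from camera to world coordinates); the wrist camera has in their place "T_tool_cam" (4x4, takes a point from camera to tool coordinates, whose origin is the TCP and whose axes are the flange's). Camera axes: x right, y up, looking along -z (the intrinsics and any distortion apply to the point x, -y, -z); pixel columns grow to the right and rows downward; lengths in m; the calibration is good to about 2 mm. A picture is of the moment at which its call begins: read the wrist's pose just before it. camera_model takes no time and is no camera call.
- finish_job(): hands the job in; it is judged then, once.
The state is a dict: "clock": time; "joint_positions": joint angles; "qd": joint speeds; "joint_torque": joint torques, N m; "tcp_pos": TCP position; "orientation": TCP orientation; "wrist_force": force on the tool from outside, world axes, zero at the start; "torque": the same for the moment, N m; "finger_gap": finger opening in m; "grip_force": force on a finger pad.
Only numpy, scipy, OpenCV 4.12 (cv2) and the standard library are available. Lean on these libraries where they do the work, as an engineer would, in place of code of your own. Each camera call takes 0.05 s, during which the arm holds its last target. There are 200 camera calls.

TASK

The pistachio pralines have sold out on the display tray: take the one long green box out of the stock crate and lay it gently, window up, in the tray's empty corner, lengthwise from front to back like the two boxes already there. Then push it home and square, its end flush against the back rail and its long side flush against the side rail at the empty end. Do not drop the box, do not disturb the two boxes on display, and leave all the other stock in the crate.

Things in the scene. Friction and masses are not known exactly. Their poses are not given: they have to be found in the camera images.
- pistachio_box: the box to pick: a rigid long slim window box with BRIGHT GREEN card sides and ends, showing five dark pralines with green stripes through its top; 120 x 36 x 28 mm (x, y, z), about 110 g; origin at the centre of its underside, x along its length, z up through the window. It lies flat, window up, in the stock crate, in any of the three places where the long boxes lie, with at least 25 mm free beside the middle of its long sides; the slim blue bar may rest on its far end
- violet_box: the same kind of box in LILAC card with lilac-topped pralines, lying in the crate; 120 x 36 x 28 mm (x, y, z), about 110 g; origin at the centre of its underside, x along its length, z up through the window
- rose_box: the same kind of box in RED card with red-striped square milk chocolates, lying in the crate; 120 x 36 x 28 mm (x, y, z), about 110 g; origin at the centre of its underside, x along its length, z up through the window
- crate: stock crate, shallow open grey plastic crate fixed to the counter, 268 x 328 x 65 mm (x, y, z) outside, walls and floor 5 mm thick; origin at the centre of its underside, z up. Its inner floor is 5 mm above its origin. The crate may stand left or right of the robot's centre line, the tray on the other side
- tray: display tray fixed to the counter: a cream plate on brass, 190 x 246 mm (x, y), its top surface 16 mm above the origin (the centre of its underside). A brass gallery rail stands 15 mm above that surface along three sides: the back rail (on the tray's +x side, away from the robot; 10 mm thick, inner face at x = 85 mm) and two side rails (8 mm thick, inner faces at y = +115 and -115 mm). The front (-x, towards the robot) is open, with small blank price tickets hung on its edge
- tray_corner (a point): the empty corner of the tray where the box belongs: the point on the tray's top surface where the inner faces of the back rail and of the side rail at its +y end meet; axes as the tray's. The box lies with its length along the tray's x, its end against the back rail and its long side against this side rail, so its centre is then 60 mm in front (-x) and 18 mm in (-y) from this point. The tray is clear for about 150 mm from this side rail
- tray_violet: lilac box already on display on the tray, nearer to the middle, at its -y end; loose; 120 x 36 x 28 mm (x, y, z), about 110 g; origin at the centre of its underside, x along its length, z up through the window
- tray_rose: red box already on display on the tray, beside the -y side rail; loose; 120 x 36 x 28 mm (x, y, z), about 110 g; origin at the centre of its underside, x along its length, z up through the window
- tin: round copper and brass sweet tin in the crate, 44 mm across, 30 mm high; origin at the centre of its underside
- ballotin: small brown and cream gift box in the crate, 38 x 56 x 36 mm; origin at the centre of its underside
- truffle0: gold foil truffle in a brown paper cup, in the crate, 30 mm across, 26 mm high; origin at the centre of its underside
- truffle1: another such truffle in the crate
- truffle2: another such truffle in the crate
- truffle3: another such truffle in the crate
- bar: slim wrapped chocolate bar, dark blue with a cream band and silver ends, 36 x 120 x 9 mm, about 50 g; origin at the centre of its underside, y along its length. It lies loose in the crate across the far (crate +x) ends of two neighbouring long boxes, its centre about 41 mm from the crate's centre line; one of the two may be the green box, whose near half (towards crate -x) is always uncovered. If the box under it is lifted slowly it slides off into the crate

How it is judged (in metres and radians):
On the way, in this order (a step that is already met when the one before it is completed fails the run):
1. the green box is lifted clear of the crate (z of pistachio_box in the frame of crate above 0.075 m), for 0.1 s.
2. the green box lies flat on the tray (z of pistachio_box in the frame of tray between 0.012 and 0.02 m and x of pistachio_box in the frame of tray between -0.1 and 0.1 m and y of pistachio_box in the frame of tray between -0.04 and 0.12 m and angle between pistachio_box's own z axis and vertical below 0.06 rad), for 0.2 s.
At the end, for the whole second after the job is handed in: The green box lies flat and still on the tray, window up, its end face within about 3 mm of the back rail and its long side within about 3 mm of the +y side rail, square to the rails within 0.04 rad; every other piece of stock is still in the crate (x of pistachio_box in the frame of tray between 0.0215 and 0.0275 m and y of pistachio_box in the frame of tray between 0.0935 and 0.0995 m and z of pistachio_box in the frame of tray between 0.0135 and 0.0185 m and angle between the x axis of pistachio_box and the x axis of tray, either way round below 0.04 rad and angle between pistachio_box's own z axis and vertical below 0.06 rad and linear speed of pistachio_box below 0.01 m/s and x of violet_box in the frame of crate between -0.13 and 0.13 m and y of violet_box in the frame of crate between -0.16 and 0.16 m and z of each of violet_box, rose_box, tin, ballotin, truffle0, truffle1, truffle2, truffle3, bar in the frame of crate below 0.065 m and x of rose_box in the frame of crate between -0.13 and 0.13 m and y of rose_box in the frame of crate between -0.16 and 0.16 m and x of tin in the frame of crate between -0.13 and 0.13 m and y of tin in the frame of crate between -0.16 and 0.16 m and x of ballotin in the frame of crate between -0.13 and 0.13 m and y of ballotin in the frame of crate between -0.16 and 0.16 m and x of truffle0 in the frame of crate between -0.13 and 0.13 m and y of truffle0 in the frame of crate between -0.16 and 0.16 m and x of truffle1 in the frame of crate between -0.13 and 0.13 m and y of truffle1 in the frame of crate between -0.16 and 0.16 m and x of truffle2 in the frame of crate between -0.13 and 0.13 m and y of truffle2 in the frame of crate between -0.16 and 0.16 m and x of truffle3 in the frame of crate between -0.13 and 0.13 m and y of truffle3 in the frame of crate between -0.16 and 0.16 m and x of bar in the frame of crate between -0.13 and 0.13 m and y of bar in the frame of crate between -0.16 and 0.16 m); the robot touches nothing.
It fails at once if a box already on display was moved by more than 10 mm (distance of any of tray_violet, tray_rose from where it was at the start of the episode above 0.01 m).
It fails at once if the green box was dropped (fell freely by more than about 12 mm) (linear speed of pistachio_box above 0.5 m/s and contact force between pistachio_box and anything else below 0.05 N).
It also fails if it takes over 58 s, if anything falls off the work surface, if the arm or the gripper's body presses on something with over 40 N, if the wrist force passes 120 N, or if a joint passes its speed limit or range.

## Working session

There is one attempt and no reset: what is moved stays moved. The work goes in short steps, Python scripts to look and compute and a tool call to move; the robot and the scene stay as the last step left them, time stands still between calls to the robot, and variables do not carry over. Pictures are saved under pics/ and viewed, at most 10 in all, crops included, and the job is handed in when it is done.

Besides the shell and the picture viewer there is one more tool, called after "Emit:" as a command line: name --argument value ..., lists and objects as JSON in quotes. drive_tool: Moves the arm, as the interface text tells. Its arguments: {"type":"object","properties":{"targets":{"type":"array"},"force":{"type":"number"}},"required":["targets"]}

```bash
ls; mkdir -p pics
python3 - <<'E'
from rig import *
import cv2
o=observe(); print(o)
for n in ("top","scene"):
    m=camera_model(n); print(n,m)
    cv2.imwrite(f"pics/{n}0.png",camera(n)[:,:,::-1])
print(camera_model("wrist"))
E
```

```text
pics
{'clock': 0.0, 'joint_positions': array([ 5.82974023e+01,  2.83160875e+01,  7.71295008e+01,  8.85116347e-05,
        7.46257280e+01, -5.47085440e+00]), 'qd': array([ 0.0300635 ,  0.0395688 , -0.02436532, -0.01281479, -0.01960581,
       -0.03603238]), 'joint_torque': array([ 2.97852610e-03, -8.78839731e+01, -3.81854904e+01,  7.08643254e-02,
        5.33813867e-02, -7.04469016e-05]), 'tcp_pos': array([0.27603484, 0.56030776, 0.21331118]), 'orientation': array([-1.79929017e+02, -6.88418821e-03,  1.53768229e+02]), 'wrist_force': array([ 0.02885878, -1.49879116,  0.63418445]), 'torque': array([-0.00660906, -0.00563096,  0.01423367]), 'grip_force': 0.0, 'finger_gap': 0.09084486057781993}
top {'fx': 442.414558319528, 'fy': 442.414558319528, 'cx': 311.44729461315814, 'cy': 201.0067347705605, 'pose': array([[-0.00333695,  0.99448729, -0.10480406,  0.41081557],
       [-0.99998226, -0.00383559, -0.00455671, -0.00729352],
       [-0.00493358,  0.10478699,  0.99448245,  1.08851558],
       [ 0.        ,  0.        ,  0.        ,  1.        ]])}
scene {'fx': 421.71489704930593, 'fy': 421.71489704930593, 'cx': 319.981809880622, 'cy': 198.60149004830615, 'pose': array([[ 0.57295239, -0.58468043,  0.57434689,  1.04152361],
       [ 0.81957108,  0.40413688, -0.40617315, -0.36601991],
       [ 0.00536673,  0.70343598,  0.71073836,  0.70376169],
       [ 0.        ,  0.        ,  0.        ,  1.        ]])}
{'fx': 325.62373401054765, 'fy': 325.62373401054765, 'cx': 320.75722275544604, 'cy': 198.52272432866008, 'T_tool_cam': array([[-3.69230285e-04,  9.69201971e-01,  2.46266934e-01,
         6.77559494e-02],
       [ 9.99999219e-01,  6.51935174e-04, -1.06643168e-03,
        -3.41171789e-04],
       [-1.19413776e-03,  2.46266348e-01, -9.69201455e-01,
        -1.71006151e-01],
       [ 0.00000000e+00,  0.00000000e+00,  0.00000000e+00,
         1.00000000e+00]])}
```

View pics/top0.png

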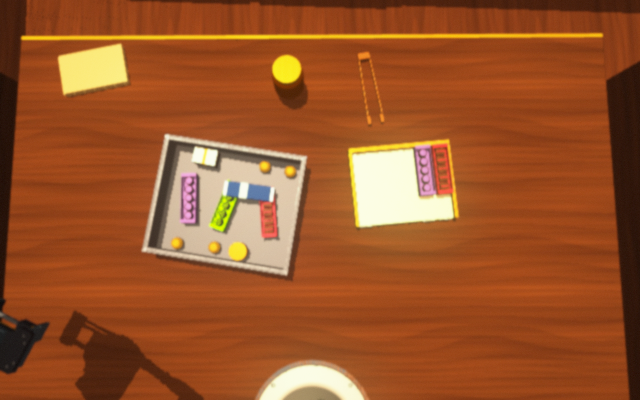

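```bash
python3 -c "
import rig
print([n for n in dir(rig) if not n.startswith('_')], getattr(rig,'hold_point_z',None))"
```

```text
['Unreachable', 'camera', 'camera_model', 'finish_job', 'hold_point_z', 'observe'] 0.0188
```

```bash
cat > h.py <<'E'
from rig import *
import cv2, numpy as np
from scipy.spatial.transform import Rotation as R
def cast(m,px,z,P=None):
    P=m["pose"] if P is None else P
    px=np.atleast_2d(px).astype(float)
    d=np.c_[(px[:,0]-m["cx"])/m["fx"],-(px[:,1]-m["cy"])/m["fy"],-np.ones(len(px))]@P[:3,:3].T
    return P[:3,3]+d*((z-P[2,3])/d[:,2])[:,None]
def wrist():
    o=observe(); T=np.eye(4); T[:3,:3]=R.from_euler("xyz",o["orientation"],degrees=True).as_matrix(); T[:3,3]=o["tcp_pos"]
    m=camera_model("wrist"); return camera("wrist"),m,T@m["T_tool_cam"],o
def mask(im,lo,hi):
    return cv2.inRange(cv2.cvtColor(im,cv2.COLOR_RGB2HSV),np.array(lo),np.array(hi))
def big(mk):
    c,_=cv2.findContours(mk,cv2.RETR_EXTERNAL,cv2.CHAIN_APPROX_NONE); return max(c,key=cv2.contourArea)[:,0,:]
E
python3 - <<'E'
from h import *
im=cv2.imread("pics/top0.png")[:,:,::-1].copy(); m=camera_model("top")
g=mask(im,(35,100,60),(75,255,255)); g[:, :150]=0
c=big(g); w=cast(m,c,.033)[:,:2]*1000
r=cv2.minAreaRect(w.astype(np.float32)); print("green",r,cv2.boxPoints(r).round())
t=mask(im,(15,10,170),(40,110,255)); t[:, :340]=0
c=big(t); print(len(c)); q=cv2.minAreaRect(c.astype(np.float32)); print(cv2.boxPoints(q)); w=cast(m,c,.016)[:,:2]*1000
r=cv2.minAreaRect(w.astype(np.float32)); print("plate",r,cv2.boxPoints(r).round())
print(cast(m,[[165,135],[307,157],[290,275],[145,250]],.065).round(3))
E
```

```text
green ((495.9683532714844, 209.26820373535156), (38.2993049621582, 88.40132904052734), 68.53117370605469) [[448. 208.]
 [530. 175.]
 [544. 211.]
 [462. 243.]]
325
[[351.40298 153.53204]
 [446.60715 144.74399]
 [453.42947 218.65268]
 [358.2253  227.44073]]
plate ((560.3369140625, -223.9052734375), (182.63209533691406, 230.45956420898438), 5.063351154327393) [[ 459. -117.]
 [ 480. -347.]
 [ 661. -331.]
 [ 641. -101.]]
[[0.677 0.344 0.065]
 [0.623 0.008 0.065]
 [0.349 0.047 0.065]
 [0.407 0.381 0.065]]
```

Emit:
drive_tool --targets '[-0.1,0.46,-0.7,0,0.08,-0.1,0.46,-0.7,0,0.08,-0.1,0.46,-0.7,0,0.08,-0.1,0.46,-0.7,0,0.08,-0.1,0.46,-0.7,0,0.08,-0.1,0.46,-0.7,0,0.08,-0.1,0.46,-0.7,0,0.08,-0.1,0.46,-0.7,0,0.08,-0.1,0.46,-0.7,0,0.08,-0.1,0.3,-0.7,0,0.08]'

```text
clock: 1.1
tcp_pos: [0.4994, 0.209, 0.2137]
orientation: [180.0, 0.0, 158.6]
wrist_force: [0.3, -0.1, -0.0]
finger_gap: 0.0503
grip_force: 0.0
```

Run:
```python
from h import *
im,m,P,o=wrist(); print(o["tcp_pos"],o["orientation"],o["finger_gap"],o["clock"])
cv2.imwrite("pics/w1.png",im[:,:,::-1])
c=big(mask(im,(35,100,60),(75,255,255))); w=cast(m,c,.033,P)[:,:2]*1000
r=cv2.minAreaRect(w.astype(np.float32)); print("green",r,cv2.boxPoints(r).round(1))
```

```text
[0.49940794 0.2090007  0.21373556] [1.79998802e+02 9.64815011e-03 1.58571528e+02] 0.05031291948832776 1.1
green ((499.93707275390625, 206.79458618164062), (34.916996002197266, 88.28881072998047), 69.16744995117188) [[452.5 206.2]
 [535.  174.8]
 [547.4 207.4]
 [464.9 238.8]]
```

View pics/w1.png

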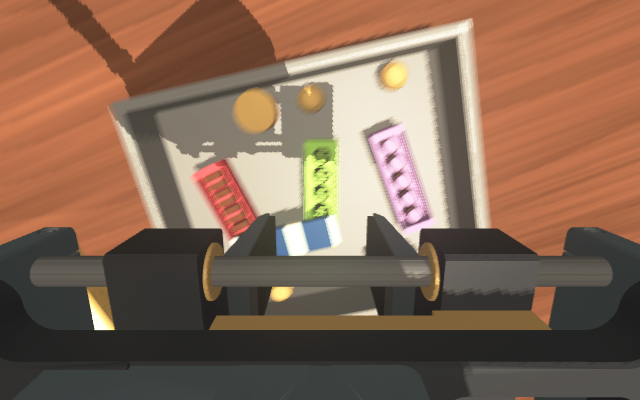

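Emit:
drive_tool --targets '[-0.1,0.08,-0.05,-0.5,0.1,-0.1,0.08,-0.05,-0.6,0,-0.1,0,0,-0.6,0,-0.1,0,0,-0.6,0,-0.1,0,0,-0.6,0,-0.1,0,0,-0.4,0,-0.1,0,0,-0.3,0,-0.1,0,0,-0.3,0,-0.1,0,0,-0.2,0,-0.1,0,0,0,0]'

```text
clock: 2.15
tcp_pos: [0.5055, 0.2055, 0.0078]
orientation: [-179.9, -0.1, 159.2]
wrist_force: [-0.2, 0.5, -0.4]
finger_gap: 0.0498
grip_force: 0.0
```

Emit:
drive_tool --targets '[1,0,0,0.02,0,1,0,0,0,0,1,0,0,0,0,1,0,0,0,0,1,0,0,0,0,1,0,0,0.05,0,1,0,0,0.05,0,1,0,0,0.05,0,1,0,0,0.05,0,1,0,0,0.05,0]' --force 25

```text
clock: 3.15
tcp_pos: [0.5062, 0.2056, 0.0226]
orientation: [-180.0, -0.0, 159.2]
wrist_force: [-0.5, -0.0, -1.1]
finger_gap: 0.0358
grip_force: 25.0
```

Emit:
drive_tool --targets '[1,0,0,0.06,0,1,0,0,0.06,0,1,0,0,0.06,0,1,0,0,0.06,0,1,0,0,0.06,0,1,0,0,0.06,0,1,0,0,0.06,0,1,0,0,0.06,0,1,0,0,0.06,0,1,0,0,0.06,0]'

```text
clock: 4.15
tcp_pos: [0.5062, 0.2057, 0.0527]
orientation: [180.0, 0.0, 159.2]
wrist_force: [0.5, -0.6, -0.7]
finger_gap: 0.0357
grip_force: 25.0
```

Run:
```python
from h import *
a=cv2.resize(camera("scene")[40:300,60:640],None,fx=1.35,fy=1.15)
cv2.imwrite("pics/s2.png",a[:,:,::-1])
```

```text
(no output)
```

View pics/s2.png

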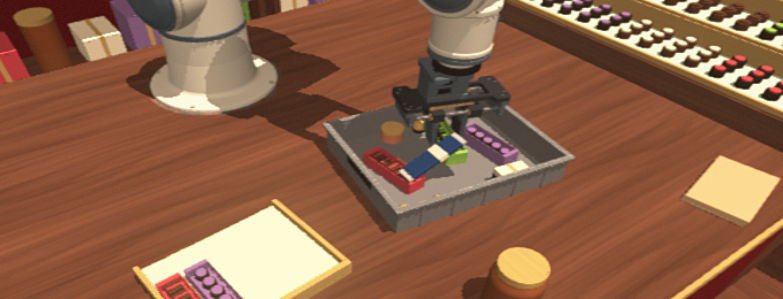

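The bar now leans from the red box (400,178) up onto the green one (460,143) and is starting to slide, so I keep lifting slowly.

Emit:
drive_tool --targets '[1,0,0,0.06,0,1,0,0,0.06,0,1,0,0,0.06,0,1,0,0,0.06,0,1,0,0,0.06,0,1,0,0,0.06,0,1,0,0,0.06,0,1,0,0,0.06,0,1,0,0,0.06,0,1,0,0,0.06,0]'

```text
clock: 5.2
tcp_pos: [0.5062, 0.2056, 0.0827]
orientation: [-180.0, -0.0, 159.2]
wrist_force: [-0.9, -0.1, -1.0]
finger_gap: 0.0358
grip_force: 25.0
```

Emit:
drive_tool --targets '[1,0,0,0.06,0,1,0,0,0.06,0,1,0,0,0.06,0,1,0,0,0.06,0,1,0,0,0.06,0,1,0,0,0.06,0,1,0,0,0.06,0,1,0,0,0.06,0,1,0,0,0.06,0,1,0,0,0.06,0]'

```text
clock: 6.2
tcp_pos: [0.5062, 0.2056, 0.1127]
orientation: [180.0, 0.0, 159.2]
wrist_force: [0.4, -0.7, -0.8]
finger_gap: 0.036
grip_force: 25.0
```

Run:
```python
from h import *
a=cv2.resize(camera("scene")[100:260,280:500],None,fx=3,fy=3)
cv2.imwrite("pics/s3.png",a[:,:,::-1])
```

```text
(no output)
```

View pics/s3.png

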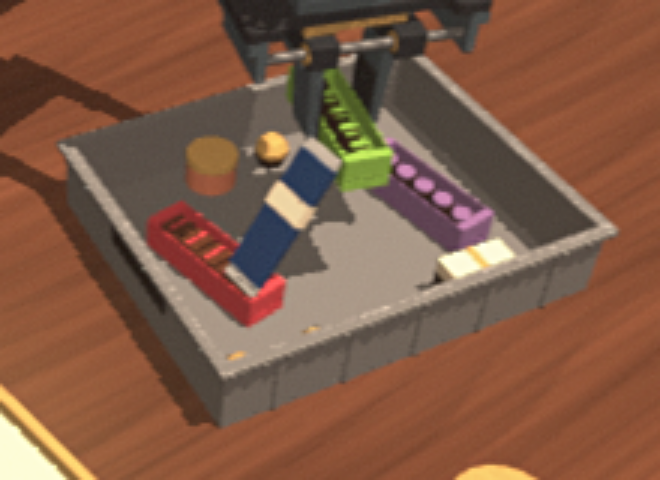

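The bar leans between the red box and the green box's lower side edge. A further lift should let it fall inside the crate.

Emit:
drive_tool --targets '[1,0,0,0.06,0,1,0,0,0.06,0,1,0,0,0.06,0,1,0,0,0.06,0,1,0,0,0.06,0,1,0,0,0.06,0,1,0,0,0.06,0,1,0,0,0.08,0,1,0,0,0.1,0,1,0,0,0.1,0]'

```text
clock: 7.25
tcp_pos: [0.5063, 0.2057, 0.1479]
orientation: [180.0, 0.0, 159.2]
wrist_force: [-0.1, -0.3, -1.3]
finger_gap: 0.036
grip_force: 25.0
```

Emit:
drive_tool --targets '[1,0,0,0.15,0,1,0,0,0.15,0,1,0,0,0.1,0,1,0,0,0.1,0,1,0,0,0,0,1,0,0,0,0,1,0,0,0,0,1,0,0,0,0,1,0,0,0,0,1,0,0,0,0]'

```text
clock: 8.25
tcp_pos: [0.5062, 0.2056, 0.1723]
orientation: [-180.0, -0.0, 159.2]
wrist_force: [0.7, 0.1, -1.2]
finger_gap: 0.0356
grip_force: 25.0
```

Run:
```python
from h import *
a=cv2.resize(camera("scene")[60:300,130:510],None,fx=2,fy=2)
cv2.imwrite("pics/s4.png",a[:,:,::-1])
```

```text
(no output)
```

View pics/s4.png

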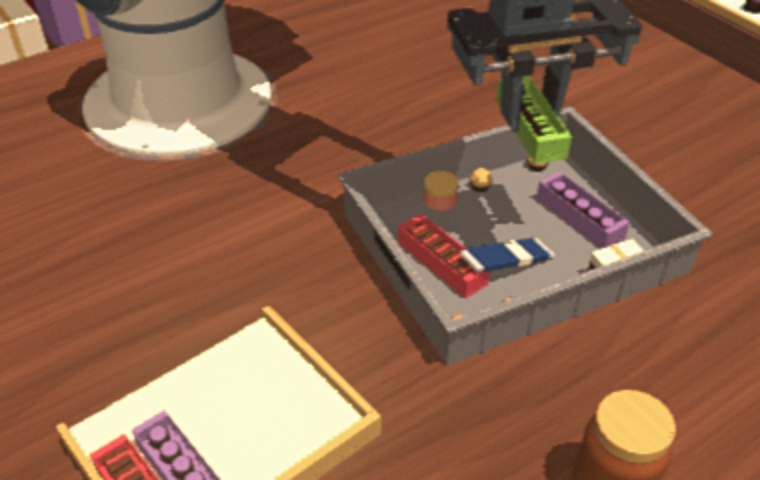

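The bar has dropped into the crate at (505,255), and the green box hangs level and clear at (540,120). Next I carry it to the tray.

Emit:
drive_tool --targets '[1,0.1,-0.3,0,0.43,1,0.1,-0.6,0,0.43,1,0.1,-0.7,0,0.43,1,0.1,-0.8,0,0.43,1,0.1,-0.9,0,0.43,1,0.1,-0.9,0,0.43,1,0.1,-0.9,0,0.43,1,0.1,-0.8,0,0.43,1,0.1,-0.6,0,0.43,1,0.1,-0.4,0,0.43]'

```text
clock: 9.3
tcp_pos: [0.5563, -0.1418, 0.1724]
orientation: [-180.0, 0.0, -175.0]
wrist_force: [-0.1, 0.1, -1.4]
finger_gap: 0.0359
grip_force: 25.0
```

Run:
```python
from h import *
im,m,P,o=wrist(); print(o["tcp_pos"],o["orientation"],o["finger_gap"],o["clock"])
np.save("P5.npy",P)
cv2.imwrite("pics/w5.png",im[:,:,::-1])
cv2.imwrite("pics/top5.png",camera("top")[:,:,::-1])
```

```text
[ 0.55627686 -0.14175248  0.17238043] [-1.79981440e+02  7.21634553e-03 -1.75017102e+02] 0.03590945228126362 9.3
```

View pics/w5.png

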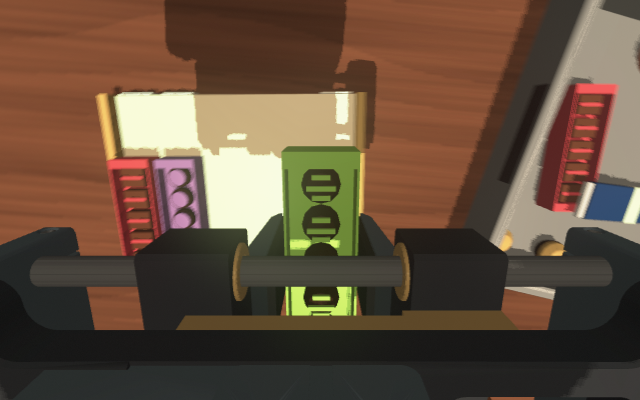

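The wrist view (up = towards the robot) shows the box held in the middle, the plate's front edge at row ~93, the +y rail at column ~360 and the display boxes at columns 110–205. I measure the rails here.

Run:
```python
from h import *
im=cv2.imread("pics/w5.png")[:,:,::-1].copy(); P=np.load("P5.npy"); m=camera_model("wrist")
for r in (100,115,130,145):
    print(r,[ (c,*im[r,c]) for c in range(346,376,3)])
for c in (130,170): print(c,[(r,*im[r,c]) for r in range(86,104,2)])
for r in (100,120): print(r,[ (c,*im[r,c]) for c in range(94,126,3)])
g=big(mask(im,(35,100,60),(75,255,255))); print(g.min(0),g.max(0)); print(cast(m,[[283,150],[359,150]],.197,P))
```

```text
100 [(346, np.uint8(247), np.uint8(250), np.uint8(224)), (349, np.uint8(202), np.uint8(176), np.uint8(130)), (352, np.uint8(197), np.uint8(170), np.uint8(125)), (355, np.uint8(159), np.uint8(133), np.uint8(92)), (358, np.uint8(145), np.uint8(111), np.uint8(62)), (361, np.uint8(157), np.uint8(121), np.uint8(67)), (364, np.uint8(131), np.uint8(99), np.uint8(56)), (367, np.uint8(91), np.uint8(62), np.uint8(40)), (370, np.uint8(86), np.uint8(57), np.uint8(38)), (373, np.uint8(87), np.uint8(57), np.uint8(38))]
115 [(346, np.uint8(248), np.uint8(250), np.uint8(226)), (349, np.uint8(202), np.uint8(175), np.uint8(129)), (352, np.uint8(192), np.uint8(167), np.uint8(122)), (355, np.uint8(158), np.uint8(131), np.uint8(89)), (358, np.uint8(149), np.uint8(115), np.uint8(64)), (361, np.uint8(157), np.uint8(120), np.uint8(67)), (364, np.uint8(131), np.uint8(98), np.uint8(56)), (367, np.uint8(90), np.uint8(62), np.uint8(40)), (370, np.uint8(87), np.uint8(60), np.uint8(39)), (373, np.uint8(88), np.uint8(59), np.uint8(39))]
130 [(346, np.uint8(201), np.uint8(175), np.uint8(128)), (349, np.uint8(200), 
[... 2392 characters left out ...]
(249), np.uint8(251), np.uint8(218))]
120 [(94, np.uint8(132), np.uint8(80), np.uint8(52)), (97, np.uint8(133), np.uint8(79), np.uint8(52)), (100, np.uint8(186), np.uint8(132), np.uint8(75)), (103, np.uint8(237), np.uint8(187), np.uint8(101)), (106, np.uint8(244), np.uint8(201), np.uint8(108)), (109, np.uint8(207), np.uint8(157), np.uint8(84)), (112, np.uint8(105), np.uint8(81), np.uint8(44)), (115, np.uint8(93), np.uint8(72), np.uint8(40)), (118, np.uint8(185), np.uint8(185), np.uint8(131)), (121, np.uint8(247), np.uint8(250), np.uint8(211)), (124, np.uint8(249), np.uint8(251), np.uint8(217))]
[282 147] [359 255]
[[ 0.50479439 -0.16399779  0.197     ]
 [ 0.50185848 -0.13015843  0.197     ]]
```

Run:
```python
from h import *
P=np.load("P5.npy"); m=camera_model("wrist")
w=cast(m,[[114.3,100],[118,120],[354,100],[353.3,145],[130,92.3],[300,92.3]],.016,P)[:,:2]*1000
print(w.round(1))
for a,b in((0,1),(2,3),(4,5)): d=w[b]-w[a]; print(np.degrees(np.arctan2(*d[::-1])))
t=np.radians(5.0); ux=np.array([np.cos(t),np.sin(t)]); uy=np.array([-ux[1],ux[0]])
print("tray coords: -y rail",w[:2]@uy,"+y rail",w[2:4]@uy,"front x",w[4:]@ux)
c=np.array([641,-101]); print("top est",c@uy,c@ux-180)
```

```text
[[ 491.2 -347.7]
 [ 509.8 -345.4]
 [ 471.2 -117.7]
 [ 514.  -113.6]
 [ 482.8 -332.2]
 [ 468.7 -170.1]]
7.052571377059221
5.475969558046535
94.96379645691664
tray coords: -y rail [-389.18208986 -388.51103233] +y rail [-158.3551672  -157.99848164] front x [451.9805018  452.08336193]
top est -156.4824956085152 449.7580714592955
```

Emit:
drive_tool --targets '[1,0.13,-0.1,-0.3,0.03,1,0.13,-0.1,-0.5,0,1,0,0,-0.5,0,1,0,0,-0.5,0,1,0,0,-0.4,0,1,0,0,-0.3,0,1,0,0,-0.2,0,1,0,0,-0.15,0,1,0,0,-0.1,0,1,0,0,0,0]'

```text
clock: 10.4
tcp_pos: [0.5691, -0.1491, 0.0245]
orientation: [180.0, -0.0, -174.8]
wrist_force: [-0.1, 1.0, -1.4]
finger_gap: 0.0361
grip_force: 25.0
```

Emit:
drive_tool --targets '[1,0,0,-0.02,0,1,0,0,-0.02,0,1,0,0,-0.02,0,1,0,0,0,0,1,0,0,0,0,1,0,0,0,0,1,0,0,0,0,1,0,0,0,0,1,0,0,0,0,1,0,0,0,0]'

```text
clock: 11.4
tcp_pos: [0.5693, -0.1494, 0.0219]
orientation: [-180.0, 0.0, -174.8]
wrist_force: [-0.5, 0.6, -1.2]
finger_gap: 0.0359
grip_force: 25.0
```

Emit:
drive_tool --targets '[1,0,-0.04,-0.01,0,1,0,0,-0.01,0,1,0,0,-0.01,0,1,0,0,-0.01,0,1,0,0,-0.01,0,1,0,0,0,0,1,0,0,0,0,1,0,0,0,0,1,0,0,0,0,1,0,0,0,0]'

```text
clock: 12.4
tcp_pos: [0.5695, -0.151, 0.0212]
orientation: [180.0, 0.1, -174.8]
wrist_force: [-7.1, 7.4, 33.8]
finger_gap: 0.0359
grip_force: 25.0
```

Emit:
drive_tool --targets '[1,0,0,0.03,0,1,0,0,0,0,1,0.02,0.002,0,0,1,0.02,0.002,0,0,1,0.02,0.002,0,0,1,0.02,0.002,0,0,1,0.02,0.002,0,0,1,0.02,0.002,0,0,1,0.02,0.002,0,0,1,0,0,0,0]'

```text
clock: 13.4
tcp_pos: [0.5747, -0.1507, 0.0212]
orientation: [180.0, -0.2, -174.8]
wrist_force: [-12.8, 0.1, 19.6]
finger_gap: 0.0359
grip_force: 25.0
```

Emit:
drive_tool --targets '[1,0,0,0.01,0,1,0,0,0.01,0,1,0.01,0.001,0,0,1,0.01,0.001,0,0,1,0.01,0.001,0,0,1,0.01,0.001,0,0,1,0.01,0.001,0,0,1,0.01,0.001,0,0,1,0,0,0,0,1,0,0,0,0]'

```text
clock: 14.4
tcp_pos: [0.5792, -0.1504, 0.0219]
orientation: [180.0, -0.0, -174.8]
wrist_force: [-0.2, -0.3, -0.5]
finger_gap: 0.0359
grip_force: 25.0
```

Emit:
drive_tool --targets '[1,0,0,-0.01,0,1,0.01,0.001,0,0,1,0.01,0.001,0,0,1,0.01,0.001,0,0,1,0.01,0.001,0,0,1,0,0,0,0,1,0,0,0,0,1,0,0,0,0,1,0,0,0,0,1,0,0,0,0]'

```text
clock: 15.4
tcp_pos: [0.5801, -0.1502, 0.0213]
orientation: [180.0, -0.1, -174.9]
wrist_force: [-6.4, -2.1, 2.9]
finger_gap: 0.0357
grip_force: 25.0
```

Emit:
drive_tool --targets '[1,0.01,0.001,0,0,1,0.01,0.001,0,0,1,0.01,0.001,0,0,1,0,0,0,0,1,0,0,0,0,1,0,0,0,0,1,0,0,0,0,1,0,0,0,0,1,0,0,0,0,1,0,0,0,0]'

```text
clock: 16.4
tcp_pos: [0.5802, -0.1501, 0.0212]
orientation: [180.0, -0.3, -174.8]
wrist_force: [-15.7, -5.3, 9.3]
finger_gap: 0.0358
grip_force: 25.0
```

Emit:
drive_tool --targets '[1,-0.03,-0.003,0,0,1,0,0,0,0,-0.1,0,0,0,0,-0.1,0,0,0,0,-0.1,0,0,0,0,-0.1,0,0,0,0,-0.1,0,0,0.2,0,-0.1,0,0,0.3,0,-0.1,0,0,0.4,0,-0.1,0,0,0.4,0]'

```text
clock: 17.4
tcp_pos: [0.5813, -0.1501, 0.0878]
orientation: [-180.0, 0.0, -174.8]
wrist_force: [0.1, -0.1, 0.0]
finger_gap: 0.05
grip_force: 0.0
```

Emit:
drive_tool --targets '[1,0.04,-0.2,0,0,1,0.05,-0.2,0,0,1,0.05,-0.2,0,0,1,0.03,-0.2,0,0,1,0,0,-0.3,0,1,0,0,-0.4,0,1,0,0,-0.3,0,1,0,0,-0.2,0,1,0,0,-0.08,0,1,0,0,0,0]'

```text
clock: 18.4
tcp_pos: [0.5896, -0.1901, 0.022]
orientation: [180.0, -0.0, -174.8]
wrist_force: [0.2, 0.1, -0.2]
finger_gap: 0.0002
grip_force: 0.0
```

Run:
```python
from h import *
im,m,P,o=wrist(); print(o["tcp_pos"],o["finger_gap"],o["clock"])
np.save("P6.npy",P); cv2.imwrite("pics/w6.png",im[:,:,::-1])
```

```text
[ 0.58960479 -0.19013493  0.0220158 ] 0.00015669108418300023 18.4
```

View pics/w6.png

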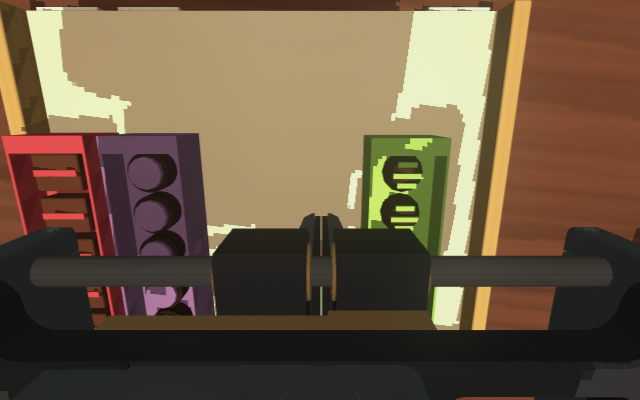

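The green box lies flat and square at (405,190), still short of the +y rail. The shut fingers are between it and the lilac box, so I push +y.

Emit:
drive_tool --targets '[1,-0.007,0.08,0,0,1,-0.007,0.08,0,0,1,-0.005,0.06,0,0,1,-0.005,0.06,0,0,1,-0.004,0.05,0,0,1,-0.004,0.05,0,0,1,-0.004,0.05,0,0,1,-0.004,0.05,0,0,1,0,0,0,0,1,0,0,0,0]'

```text
clock: 19.45
tcp_pos: [0.5876, -0.1659, 0.0222]
orientation: [180.0, -0.0, -174.8]
wrist_force: [0.0, -0.6, 0.4]
finger_gap: 0.0002
grip_force: 0.0
```

Emit:
drive_tool --targets '[1,-0.003,0.03,0,0,1,-0.003,0.03,0,0,1,-0.002,0.03,0,0,1,-0.002,0.02,0,0,1,-0.002,0.02,0,0,1,-0.002,0.02,0,0,1,0,0,0,0,1,0,0,0,0,1,0,0,0,0,1,0,0,0,0]'

```text
clock: 20.45
tcp_pos: [0.587, -0.1586, 0.0224]
orientation: [180.0, -0.0, -174.9]
wrist_force: [-0.1, -0.6, -0.7]
finger_gap: 0.0003
grip_force: 0.3
```

Emit:
drive_tool --targets '[1,-0.002,0.02,0,0,1,-0.002,0.02,0,0,1,-0.001,0.01,0,0,1,-0.001,0.01,0,0,1,0,0,0,0,1,0,0,0,0,1,0,0,0,0,1,0,0,0,0,1,0,0,0,0,1,0,0,0,0]'

```text
clock: 21.45
tcp_pos: [0.5867, -0.1557, 0.0224]
orientation: [180.0, -0.0, -174.9]
wrist_force: [0.1, -0.0, -0.2]
finger_gap: 0.0003
grip_force: 0.1
```

Emit:
drive_tool --targets '[1,-0.002,0.02,0,0,1,-0.002,0.02,0,0,1,-0.001,0.02,0,0,1,-0.001,0.01,0,0,1,0,0,0,0,1,0,0,0,0,1,0,0,0,0,1,0,0,0,0,1,0,0,0,0,1,0,0,0,0]'

```text
clock: 22.45
tcp_pos: [0.5864, -0.1522, 0.0224]
orientation: [180.0, -0.0, -174.9]
wrist_force: [0.1, 0.0, 0.4]
finger_gap: 0.0006
grip_force: 0.0
```

Run:
```python
from h import *
im,m,P,o=wrist()
np.save("P7.npy",P); cv2.imwrite("pics/w7.png",im[:,:,::-1])
```

```text
(no output)
```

View pics/w7.png

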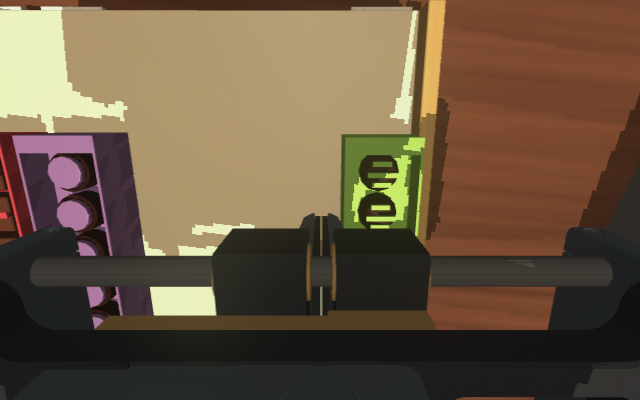

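The box at (382,185) is now only a few mm from the +y rail (column ~425), so I keep pushing until the force rises.

Emit:
drive_tool --targets '[1,-0.002,0.02,0,0,1,-0.001,0.02,0,0,1,-0.001,0.01,0,0,1,-0.001,0.01,0,0,1,0,0,0,0,1,0,0,0,0,1,0,0,0,0,1,0,0,0,0,1,0,0,0,0,1,0,0,0,0]'

```text
clock: 23.5
tcp_pos: [0.5864, -0.1507, 0.0228]
orientation: [-179.9, 0.0, -174.8]
wrist_force: [-4.0, -13.7, 2.9]
finger_gap: 0.0004
grip_force: 6.9
```

Emit:
drive_tool --targets '[1,0.01,-0.1,0,0,1,0.01,-0.1,0,0,1,0,0,0.4,0,1,0,0,0.4,0,1,0,0,0.3,0,1,0,0,0.2,0,1,-0.4,0.14,0,0,1,-0.5,0.14,0,0,1,-0.5,0.14,0,0,1,-0.4,0.14,0,0]'

```text
clock: 24.5
tcp_pos: [0.4956, -0.1307, 0.0872]
orientation: [180.0, -0.1, -174.9]
wrist_force: [0.1, 0.8, 0.2]
finger_gap: 0.0002
grip_force: 0.0
```

Emit:
drive_tool --targets '[1,0,0,0,0,1,0,0,-0.2,0,1,0,0,-0.4,0,1,0,0,-0.4,0,1,0,0,-0.2,0,1,0,0,-0.1,0,1,0,0,0,0,1,0,0,0,0,1,0,0,0,0,1,0,0,0,0]'

```text
clock: 25.5
tcp_pos: [0.4976, -0.1313, 0.023]
orientation: [-180.0, 0.1, -174.8]
wrist_force: [-0.1, -0.1, 0.5]
finger_gap: 0.0006
grip_force: 0.0
```

Emit:
drive_tool --targets '[1,0.06,0.005,0,0,1,0.04,0.004,0,0,1,0.04,0.003,0,0,1,0.03,0.003,0,0,1,0.02,0.002,0,0,1,0.02,0.002,0,0,1,0.02,0.002,0,0,1,0,0,0,0,1,0,0,0,0,1,0,0,0,0]'

```text
clock: 26.5
tcp_pos: [0.5069, -0.1301, 0.0223]
orientation: [180.0, -0.2, -174.8]
wrist_force: [-11.0, -5.4, 6.4]
finger_gap: 0.0006
grip_force: 5.4
```

Emit:
drive_tool --targets '[1,-0.2,-0.02,0,0,1,-0.2,-0.02,0,0,1,0,0,0.4,0,1,0,0,0.5,0,1,-0.3,-0.5,0.6,0,1,-0.3,-0.6,0.6,0,1,-0.3,-0.6,0.6,0,1,-0.3,-0.6,0.4,0,1,-0.3,-0.6,0,0,1,0,0,0,0]'

```text
clock: 27.5
tcp_pos: [0.4121, -0.2801, 0.178]
orientation: [-179.9, 0.1, -175.0]
wrist_force: [0.2, 0.5, 0.1]
finger_gap: 0.0001
grip_force: 0.0
```

Run:
```python
from h import *
a=camera("top"); b=camera("scene"); m=camera_model("top")
c=big(mask(a,(35,100,60),(75,255,255))[:,330:]*1)+[330,0]; r=cv2.minAreaRect(cast(m,c,.044)[:,:2].astype(np.float32)*1000); print(r,observe()["clock"])
A=cv2.resize(a[130:240,140:470],None,fx=2.3,fy=2.3); B=cv2.resize(b[130:330,130:460],None,fx=2.3,fy=1.6)
w=min(A.shape[1],B.shape[1]); cv2.imwrite("pics/f8.png",np.vstack([A[:,:w],B[:,:w]])[:,:,::-1])
```

```text
((580.2876586914062, -124.32235717773438), (115.02767944335938, 34.18305206298828), 4.86318826675415) 27.6
```

View pics/f8.png

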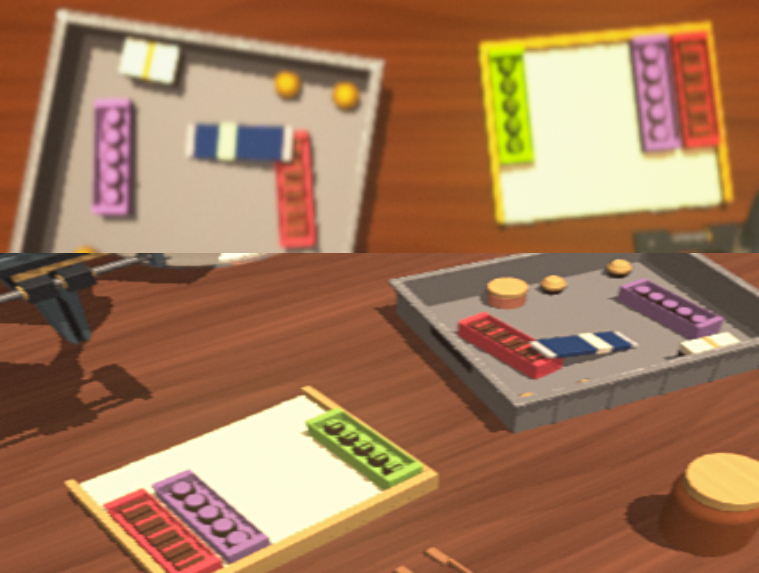

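The pictures show the green box in the corner, its side along the +y rail and its end on the back rail, square to within a fraction of a degree. The display boxes stand where they were, and the bar is still in the crate.

```bash
python3 -c "
from rig import *
print(finish_job())"
```

```text
the job is handed in; nothing more can be done
None
```

I handed the job in at about 28 s. The last camera views show the green box lying window up in the tray's empty corner, pushed against both rails. The two display boxes look unmoved, and all the stock I could see is still in the crate. The judge's result was not shown.

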